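Load the collet chuck into the tool-setting stand

TASK

Take the collet chuck (the tool holder with the black round nut) out of the rack and lower it, without dropping it, into the spindle taper of the blue tool-setting stand, so that its two drive slots sit over the two dogs and its flange is fully home, flush on the spindle face. Then swing the red-handled clamp all the way round to its stop, so that its claw lies over the flange. Leave the other two holders in their pockets and the hook spanner where it lies.

Things in the scene. Friction and masses are not known exactly. Their poses are not given: they have to be found in the camera images.
- collet_chuck: Holder to load, about 450 g, upright in one of the three pockets, at any yaw. Origin on its axis at the flange's underside; z up. Steel taper shank (7/24) below: 32 mm diameter at the flange, 18 mm at 48 mm down; then a 12 mm pull stud ending 70 mm below the origin. Above: flange 50 mm diameter, 0 to 19 mm; neck 28 mm diameter up to 46 mm; black round nut from there to 78 mm.
- nut (a point): On the collet chuck's axis, half-way up its black nut, 62 mm above the chuck's origin: the place to grip. The nut is a smooth round 34 mm in diameter and 32 mm tall, up to the chuck's top.
- drive_slot (a point): Floor of one of the chuck's two drive slots, at the flange's underside, 16.5 mm from the axis along the chuck's +x. The slots are notches 18 mm wide, cut through the full height of the flange's rim at +x and -x, open outward, below and above. The two are alike: either may go over either dog.
- stand: Blue tool-setting stand, fixed. Origin on the table under the spindle axis; z up, x through the two dogs, y towards the clamp pivot. Base plate 12 mm thick, x -75 to 75, y -73 to 97 mm; square blue body 86 x 86 mm, 90 mm high, with a clamp boss as high at y 42 to 82, x -22 to 22 mm; on the body a round steel spindle nose 68 mm in diameter with its flat face 100 mm above the table.
- spindle_face (a point): Centre of the nose's flat face, in the mouth of the taper bore, 100 mm above the table; axes as the stand. The bore matches the shank with 0.6 mm play all round (33 mm diameter at the mouth) and is deep enough for the stud. The chuck is home when its origin is at this point, flange resting on the face, its x along this x either way round.
- dog (a point): Top inner edge of one dog. Two dogs stand on the face at the stand's +x and -x: 15 mm wide (along y), 8 mm high, from 18.5 to 31 mm from the spindle axis. A holder turned wrong rests on top of them, 8 mm too high.
- clamp (a joint): Swing clamp, rad about its upright pivot: 0 = shut at its stop, claw pointing at the spindle axis over a seated flange; grows anticlockwise from above as it opens, to 1.95. Starts well open, clear of the taper. Turns stiffly (0.2 N m), stays where left. Bar and claw 122 to 135 mm above the table: 3 mm over a seated flange, but they strike a holder not home. The claw reaches 43 mm from the pivot.
- clamp_pivot (a point): Point on the clamp's pivot axis, fixed to the stand: 62 mm from the spindle axis along the stand's +y, 100 mm above the table, axes as the stand.
- clamp_knob (a point): Middle of the clamp's upright red grip, 156 mm above the table: a cylinder 22 mm in diameter from 133 to 176 mm, 90 mm from the pivot, opposite the claw, on a rod 10 mm thick at 128 mm. It revolves freely on its own axis, so fingers holding it need not turn as it swings. With the clamp shut it lies from the pivot along the stand's +y.
- rack: Grey rack, fixed: a plate 100 mm (x) by 300 mm (y), its top 90 mm above the table, on end legs, with three round pockets 36.5 mm in diameter at y = -95, 0 and +95 mm. Origin on the table under the middle pocket. Holders hang in the pockets by their flanges and lift straight out.
- face_mill: Another holder, to stay in its pocket: same shank and flange, with a brass-coloured cutter head 50 mm in diameter with yellow inserts, up to 66 mm above the rack plate. Origin as the collet chuck's.
- end_mill: Another holder, to stay in its pocket: same shank and flange, plain steel body 40 mm in diameter up to 60 mm and a thin brass-coloured cutter up to 91 mm above the rack plate. Origin as the collet chuck's.
- spanner: Dark hook spanner lying flat on the table between the stand and the rack, about 190 mm long along its y and 6 mm thick. Origin on the table, under its handle. To be left alone.

How it is judged:
On the way:
1. the collet chuck is home in the spindle taper, its slots over the dogs, with the clamp still open (horizontal distance between collet_chuck and spindle_face below 0.002 m and z of collet_chuck in the frame of spindle_face below 0.002 m and angle between the x axis of collet_chuck and the x axis of spindle_face, either way round below 0.12 rad and angle between collet_chuck's own z axis and vertical below 0.05 rad and value of joint clamp above 0.8 rad), for 0.2 s.
At the end, for the whole second after the job is handed in: Collet chuck at rest in the taper: within 2 mm of the spindle axis, flange within 2 mm of the face, slots within 0.12 rad of the dogs, tilted under 0.05 rad; clamp within 0.12 rad of its stop; the other two holders in their pockets, and they and the spanner moved less than 20 mm (horizontal distance between collet_chuck and spindle_face below 0.002 m and z of collet_chuck in the frame of spindle_face between -0.003 and 0.002 m and angle between the x axis of collet_chuck and the x axis of spindle_face, either way round below 0.12 rad and angle between collet_chuck's own z axis and vertical below 0.05 rad and linear speed of collet_chuck below 0.02 m/s and value of joint clamp below 0.12 rad and distance between each of face_mill, end_mill and rack below 0.14 m); the robot touches nothing.
It fails at once if the collet chuck is dropped into the taper: with its shank in the bore it is let go more than 12 mm above home, or moves faster than 0.32 m/s (horizontal distance between collet_chuck and spindle_face below 0.02 m and z of collet_chuck in the frame of spindle_face below 0.06 m and (linear speed of collet_chuck above 0.32 m/s or (z of collet_chuck in the frame of spindle_face above 0.012 m and contact force between the fingers and collet_chuck below 0.05 N))).
It fails at once if the face mill is moved by more than 20 mm (distance of face_mill from where it was at the start of the episode above 0.02 m).
It fails at once if the end mill is moved by more than 20 mm (distance of end_mill from where it was at the start of the episode above 0.02 m).
It fails at once if the spanner is moved by more than 20 mm (distance of spanner from where it was at the start of the episode above 0.02 m).
It also fails if it takes over 48 s, if anything falls off the work surface, if the arm or the gripper's body presses on something with over 40 N, if the wrist force passes 120 N, or if a joint passes its speed limit or range.

ROBOT

A 7-joint arm with a two-finger parallel gripper is mounted at the origin on the work surface. World frame = base frame: x ahead of the robot, y to its left, z up, the work surface at z = 0. Lengths are in m, angles in rad, forces in N, time in s.
With the tool pointing down it reaches from about 0.425 to 0.875 m from the base axis. Payload 4.7 kg.
Tool frame: the origin (TCP) lies midway between the tips of the shut fingers; the grasp point (between the pads) lies 19 mm behind it (ctrl.grip_point_offset is the distance from the TCP to the grasp point, in m); z points along the fingers, y is the line along which they close (so a half turn about z gives the same grasp; the last joint's range is limited). The gripper opens to 87 mm and grips with 3 to 60 N. Pads are 19 mm wide; open, the fingers measure 117 mm over their backs; the gripper's body (75 mm by 190 mm) begins 51 mm behind the grasp point.
Start: joints at [-1.252, 0.321, -0.07, 1.45, 0.023, 1.371, -0.057], TCP at [0.195, 0.62, 0.223] pointing down, gripper open.
Joint ranges: [-2.86, 2.86], [-0.3, 2.09], [-1.38, 1.24], [0.06, 2.45], [-1.56, 4.7], [0.09, 2.05], [-2.69, 2.69]. Speed limits (rad/s): [2.57, 2.57, 3.14, 3.14, 3.14, 3.14, 3.14].

INTERFACE

Orientations are given as a rotation vector (axis times angle).
In Python, from bench import ctrl gives the robot as it stands.
- The arm moves only by the tool move_arm, never from a script. Its argument "increments" is text: rows parted by semicolons, each of 7 numbers parted by spaces: the shift along the world's x, y, z in mm, then the turn, a rotation vector about the world's x, y, z in degrees, then the closure in counts, from 0 (fully open) to 255 (shut). A call has exactly 8 rows; each row shifts and turns the commanded pose from where the row before left it; what a row does not reach is not made up. A row lasts 1/12 s, in which the tool goes at most 41.7 mm and 7.16 degrees, less where a joint would pass 70% of its speed; a pose out of reach is approached as far as the arm can. A call with a gripper value outside its range is refused whole. The fingers move at their own pace and stop on an object; "grip_force" is the grip in N (left out, the last holds). Time passes only in rows, so rows that do not move let the fingers close, or fill a call up. It gives the time, the measured TCP pose, the force, the opening and the grip force at its end, in the units of the state.
- ctrl.get_state(): the state, without advancing time (a new reading comes with each control period).
- ctrl.get_image(name): name is "side" or "top"; returns a dict with "frame" (480x640x3 uint8, red, green, blue), "depth" (480x640 float32, m along the optical axis (not along the pixel's ray), 0 where there is no reading), "fx", "fy", "cx", "cy" (pixels), "position" and "orientation" of the camera in the world. Camera axes: x right, y down, z forward; pixel columns grow to the right and rows downward; lengths in m; the calibration is good to about 2 mm. A picture is of the moment at which its call begins.
- ctrl.close_job(): hands the job in; it is judged then, once.
Trained networks look in a picture, given as the dict that the camera call returned (one of the last four; its "shot" number tells which), for a name from the list of things; names that differ only in an ending like _2 or _b are one class to them, and where a whole thing is asked for, a point or a joint stands for the part that bears it (a point fixed in the world has none). Each returns a list of dicts, best first, with "score" (0 to 1); they miss things now and then, are a little off and sometimes report something else, mostly with a low value. They report only what shows in the picture. A call takes as long as a camera call.
- ctrl.find_in(target, picture): "centre" ([x, y, z] in m, in world coordinates, good to about 4 mm: the middle of the surface that is visible of it).
- ctrl.silhouettes(target, picture): "region" (480x640 bool, what is visible of it).
The state is a dict: "time": time; "joint_positions": joint angles; "qd": joint speeds; "joint_torque": joint torques, N m; "position": TCP position; "tool_rot": TCP orientation; "ft_force": force on the tool from outside, world axes, zero at the start; "torque": the same for the moment, N m; "grip_width": opening from 0.0 (shut) to 1.0 (fully open); "grip_force": force on a finger pad.
Only numpy, scipy, OpenCV 4.12 (cv2) and the standard library are available. Lean on these libraries where they do the work, as an engineer would, in place of code of your own. Each camera call takes 0.05 s, during which the arm holds its last target. There are 200 camera calls.

## Working session

There is one attempt and no reset: what is moved stays moved. The work goes in short steps, Python scripts to look and compute and a tool call to move; the robot and the scene stay as the last step left them, time stands still between calls to the robot, and variables do not carry over. Pictures are saved under pics/ and viewed, at most 10 in all, crops included, and the job is handed in when it is done.

Besides the shell and the picture viewer there is one more tool, called after "Call:" by a JSON object that holds its "method" and its "body". move_arm: Moves the arm, as the interface text tells. Its arguments: {"type":"object","properties":{"increments":{"type":"string"},"grip_force":{"type":"number"}},"required":["increments"]}

```bash
ls; mkdir -p pics; cat > h.py <<'E'
import numpy as np,cv2
from scipy.spatial.transform import Rotation as R
from bench import ctrl
def Rm(o):
    o=np.array(o,float)
    return o if o.shape==(3,3) else (R.from_rotvec(o) if o.size==3 else R.from_quat(o)).as_matrix()
def cloud(p):
    d=p["depth"];v,u=np.mgrid[:480,:640]
    c=np.stack([(u-p["cx"])/p["fx"]*d,(v-p["cy"])/p["fy"]*d,d],-1)
    w=c@Rm(p["orientation"]).T+np.array(p["position"]); w[d==0]=np.nan
    return w
def atz(p,u,v,z):
    r=Rm(p["orientation"])@np.array([(u-p["cx"])/p["fx"],(v-p["cy"])/p["fy"],1.])
    P=np.array(p["position"]); return P+r*(z-P[2])/r[2]
def proj(p,X):
    c=(np.array(X)-p["position"])@Rm(p["orientation"]); return p["fx"]*c[...,0]/c[...,2]+p["cx"],p["fy"]*c[...,1]/c[...,2]+p["cy"]
def save(p,n): cv2.imwrite("pics/"+n,p["frame"][...,::-1])
E
python3 - <<'E'
from h import *
import pickle
P={}
for n in("top","side"):
    p=ctrl.get_image(n);P[n]=p;save(p,n+"0.png")
    print(n,p["position"],p["orientation"],p["fx"])
    for t in("collet_chuck","nut","stand","spindle_face","dog","clamp_knob","rack","face_mill","end_mill","spanner","drive_slot"):
        print(t,[(np.round(r["centre"],3).tolist(),round(r["score"],2)) for r in ctrl.find_in(t,p)[:3]])
pickle.dump(P,open("P0.pkl","wb"))
print(ctrl.get_state())
E
```

```text
pics
top [0.47490035 0.04686116 0.98136921] [-2.1929147   2.16940844 -0.05513691] 469.98066181857655
collet_chuck [([0.545, 0.206, 0.164], 0.84)]
nut [([0.544, 0.205, 0.163], 0.75)]
stand [([0.515, -0.264, 0.047], 0.64)]
spindle_face []
dog [([0.516, -0.262, 0.049], 0.7)]
clamp_knob [([0.502, -0.223, 0.136], 0.67)]
rack [([0.547, 0.198, 0.091], 0.67)]
face_mill []
end_mill [([0.559, 0.116, 0.153], 0.66)]
spanner [([0.484, -0.038, 0.003], 0.81), ([0.513, -0.263, 0.05], 0.75)]
drive_slot [([0.546, 0.207, 0.167], 0.71)]
side [0.39139849 0.67219284 0.76332543] [-0.28799767  2.8297229  -1.12501038] 473.567635915817
collet_chuck [([0.545, 0.223, 0.128], 0.95), ([0.482, -0.22, 0.136], 0.73)]
nut [([0.546, 0.229, 0.132], 0.55), ([0.504, -0.237, 0.043], 0.36)]
stand [([0.506, -0.231, 0.049], 0.84)]
spindle_face [([0.507, -0.238, 0.043], 0.81)]
dog [([0.508, -0.234, 0.046], 0.84), ([0.533, 0.302, 0.091], 0.57)]
clamp_knob [([0.479, -0.223, 0.131], 0.6)]
rack [([0.533, 0.299, 0.086], 0.94), ([0.481, -0.222, 0.135], 0.44)]
face_mill [([0.544, 0.318, 0.158], 0.78), ([0.558, 0.131, 0.136], 0.2)]
end_mill [([0.557, 0.131, 0.136], 0.8)]
spanner [([0.489, -0.02, 0.005], 0.96)]
drive_slot [([0.549, 0.225, 0.123], 0.96)]
{'time': 1.2, 'joint_positions': array([-1.25191316,  0.32099101, -0.07012465,  1.45051735,  0.02259556,
        1.37077486, -0.05688931]), 'qd': array([ 0.00105032,  0.00070524, -0.00068954,  0.00049459, -0.00298664,
       -0.00242379, -0.00027354]), 'joint_torque': array([ 8.50705001e-04, -4.91104388e+01, -4.02731225e-01, -3.12777543e+01,
       -6.37902925e-02,  3.37505748e-02,  1.54229338e-05]), 'position': array([0.19506968, 0.62006018, 0.22258384]), 'tool_rot': array([4.76812790e-01, 3.10515156e+00, 1.42967973e-04]), 'ft_force': array([ 0.06552674, -0.06402356,  0.2334792 ]), 'torque': array([ 0.01081676,  0.01523595, -0.03514749]), 'grip_force': 0.0, 'grip_width': 0.9988560895832921}
```

View pictures.

View pics/top0.png

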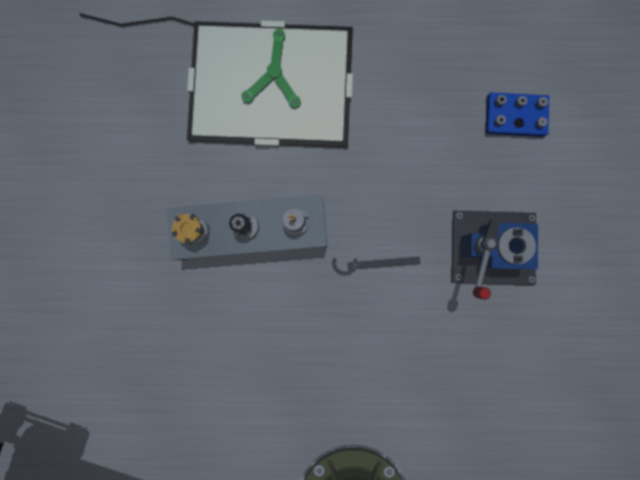

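View pics/side0.png

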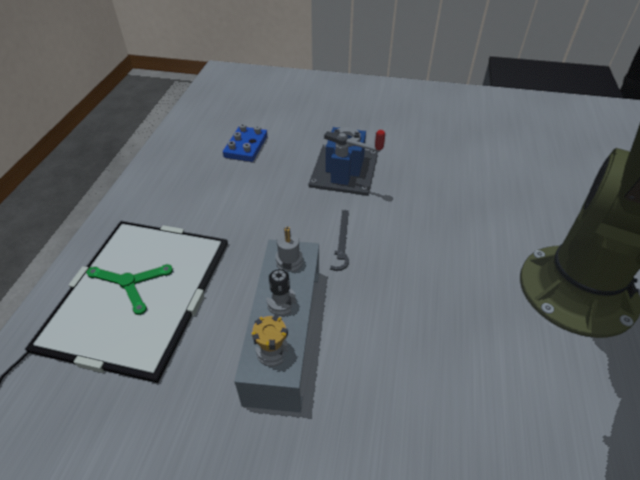

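```bash
python3 - <<'E'
from h import *
import pickle
P=pickle.load(open("P0.pkl","rb"))
def crop(p,u,v,w,h,k): return cv2.resize(np.ascontiguousarray(p["frame"][v:v+h,u:u+w,::-1]),(w*k,h*k),interpolation=cv2.INTER_CUBIC)
t,s=P["top"],P["side"]
a=np.vstack([np.hstack([crop(t,445,205,100,75,4),crop(t,215,195,50,37,8)[:296].repeat(1,0) if 0 else cv2.resize(crop(t,220,200,60,45,6),(400,300))]),
 np.hstack([crop(s,305,110,100,75,4),cv2.resize(crop(s,250,255,60,45,6),(400,300))])])
a=cv2.convertScaleAbs(a,alpha=1.6)
cv2.imwrite("pics/crop1.png",a)
# depth analyses
W=cloud(t); 
for nm,c in(("stand",(.51,-.27)),):
    m=(abs(W[...,2]-.1)<.006)&(np.hypot(W[...,0]-.51,W[...,1]+.29)<.06)
    print(nm,m.sum(),np.nanmedian(W[m],0),W[m].min(0),W[m].max(0))
m=(W[...,2]>.085)&(W[...,2]<.096)&(W[...,1]>0)&(W[...,0]>.4)
r=cv2.minAreaRect((W[m][:,:2]*1000).astype(np.float32));print("rack",r,np.median(W[m][:,2]))
m=(W[...,2]>.145)&(W[...,2]<.18)&(np.hypot(W[...,0]-.545,W[...,1]-.206)<.03)
print("nut top",m.sum(),np.median(W[m],0),(W[m].min(0)+W[m].max(0))/2)
hsv=cv2.cvtColor(t["frame"],cv2.COLOR_RGB2HSV);m=((hsv[...,0]<8)|(hsv[...,0]>172))&(hsv[...,1]>140)&(hsv[...,2]>60);m[:,:460]=0
v,u=np.where(m);print("red top",u.mean(),v.mean(),u.min(),u.max(),v.min(),v.max(),np.nanmedian(W[m],0),np.nanmax(W[m],0))
hsv=cv2.cvtColor(s["frame"],cv2.COLOR_RGB2HSV);m=((hsv[...,0]<8)|(hsv[...,0]>172))&(hsv[...,1]>140)&(hsv[...,2]>60);m[:,:350]=0;m[180:]=0;m[:,420:]=0
v,u=np.where(m);W2=cloud(s);print("red side",u.mean(),v.mean(),np.nanmedian(W2[m],0),np.nanmax(W2[m],0))
print(atz(t,518,245,.1),atz(t,484,293,.17))
E
```

```text
stand 741 [ 0.52124778 -0.29188738  0.09938502] [ 0.48734516 -0.32858825  0.09402332] [ 0.55490169 -0.26135354  0.10594886]
rack ((552.5353393554688, 214.46835327148438), (100.31953430175781, 300.7052307128906), 5.6067399978637695) 0.08960196586669456
nut top 327 [0.55087006 0.21145137 0.16694893] [0.55219939 0.21295071 0.15836729]
red top 483.75555555555553 292.75555555555553 479 489 288 297 [ 0.43488541 -0.21003826  0.17603456] [ 0.44332434 -0.20202209  0.1803139 ]
red side 379.6272727272727 138.78181818181818 [ 0.43493365 -0.20320723  0.16592971] [ 0.44213607 -0.19876075  0.17945335]
[ 0.52092397 -0.2985852   0.1       ] [ 0.43454083 -0.21213572  0.17      ]
```

View pics/crop1.png

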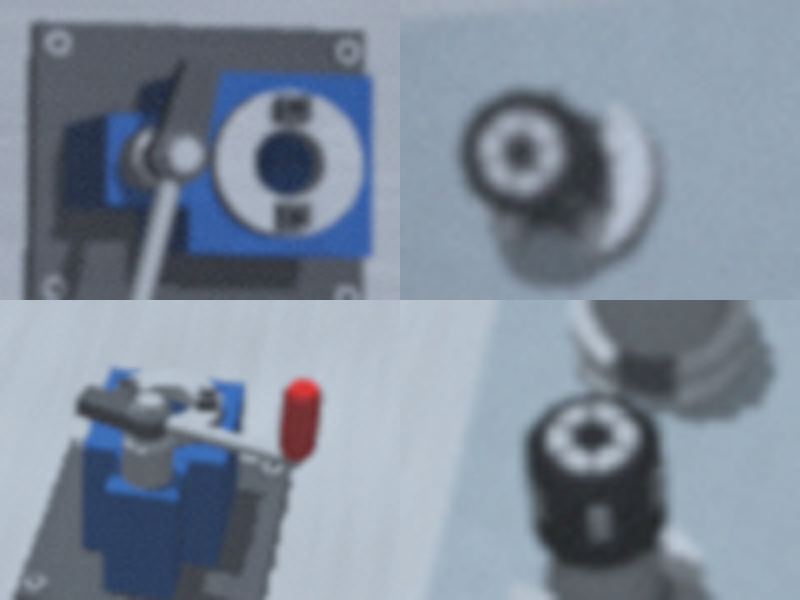

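```bash
python3 - <<'E'
from h import *
import pickle
P=pickle.load(open("P0.pkl","rb"));t,s=P["top"],P["side"]
f=lambda o,x,k:o+(x+.5)/k-.5
K=400/60
N=(f(220,120,K),f(200,155,K));NS=(f(250,193,K),f(255,137,K))
print("nut",atz(t,*N,.168),atz(s,*NS,.168))
S=(f(445,289,4),f(205,165,4))
print("face bore",atz(t,*S,.1))
# robust: bore+ring fit
W=cloud(t)
g=cv2.cvtColor(cv2.resize(t["frame"],None,fx=4,fy=4,interpolation=cv2.INTER_CUBIC),cv2.COLOR_RGB2HSV)
m=((g[...,1]<60)&(g[...,2]>95)).astype(np.uint8);mm=np.zeros_like(m);mm[850:1130,1980:2160]=m[850:1130,1980:2160]
mm=cv2.morphologyEx(mm,cv2.MORPH_OPEN,np.ones((7,7)))
c=max(cv2.findContours(mm,cv2.RETR_EXTERNAL,cv2.CHAIN_APPROX_NONE)[0],key=cv2.contourArea)
h=cv2.convexHull(c);e=cv2.fitEllipse(h);print(e);print("ring",atz(t,f(0,e[0][0],4),f(0,e[0][1],4),.1))
a=atz(t,f(445,292,4),f(205,110,4),.108);b=atz(t,f(445,293,4),f(205,217,4),.108);print("dogs",a,b,np.degrees(np.arctan2(*(a-b)[[1,0]])))
m=(W[...,2]>.006)&(W[...,2]<.02)&(W[...,1]<-.15)&(W[...,0]<.65)
cc=[atz(t,f(445,x,4),f(205,y,4),.014) for x,y in((58,43),(348,51),(53,288),(346,297))]
print("bolts",np.round(cc,4))
E
```

```text
nut [0.55093369 0.21333468 0.168     ] [0.55190801 0.21255011 0.168     ]
face bore [ 0.51926688 -0.29647272  0.1       ]
((2035.1075439453125, 981.2061157226562), (71.6812515258789, 129.77662658691406), 0.24543607234954834)
ring [ 0.52087322 -0.28077011  0.1       ]
dogs [ 0.54438403 -0.29512303  0.108     ] [ 0.49485863 -0.29482919  0.108     ] -0.3399386115573282
bolts [[ 0.5853 -0.2126  0.014 ]
 [ 0.5826 -0.361   0.014 ]
 [ 0.4594 -0.2092  0.014 ]
 [ 0.4566 -0.3578  0.014 ]]
```

Call:
{"method": "move_arm", "body": {"increments": "22 -25 4 0 0 -4 0;22 -25 4 0 0 -4 0;22 -25 4 0 0 -4 0;22 -25 4 0 0 -4 0;22 -25 4 0 0 -4 0;22 -25 4 0 0 -4 0;22 -25 4 0 0 -4 0;22 -25 4 0 0 -4 0"}}

```text
time: 1.87
position: [0.372, 0.4187, 0.2551]
tool_rot: [1.319, 2.851, 0.001]
ft_force: [1.0, -0.3, 0.2]
grip_width: 1.003
grip_force: 0.0
```

Call:
{"method": "move_arm", "body": {"increments": "22 -26 0 0 0 -4 0;22 -26 0 0 0 -4 0;22 -26 0 0 0 -4 0;22 -26 0 0 0 -4 0;22 -26 0 0 0 -4 0;22 -26 0 0 0 -4 0;22 -26 0 0 0 -4 0;22 -26 0 0 0 -4 0"}}

```text
time: 2.53
position: [0.5479, 0.2107, 0.2549]
tool_rot: [2.054, 2.377, 0.001]
ft_force: [-0.0, 0.9, 0.2]
grip_width: 1.002
grip_force: 0.0
```

Call:
{"method": "move_arm", "body": {"increments": "3 2 -24 0 0 0 0;0 0 -24 0 0 0 0;0 0 -24 0 0 0 0;0 0 -24 0 0 0 0;0 0 -16 0 0 0 0;0 0 -10 0 0 0 0;0 0 0 0 0 0 0;0 0 0 0 0 0 200", "grip_force": 35}}

```text
time: 3.2
position: [0.5502, 0.2141, 0.1329]
tool_rot: [2.05, 2.381, 0.0]
ft_force: [0.1, -0.0, 1.0]
grip_width: 0.973
grip_force: 0.0
```

Call:
{"method": "move_arm", "body": {"increments": "0 0 0 0 0 0 255;0 0 0 0 0 0 255;0 0 0 0 0 0 255;0 0 0 0 0 0 255;0 0 0 0 0 0 255;0 0 0 0 0 0 255;0 0 0 0 0 0 255;0 0 0 0 0 0 255"}}

```text
time: 3.87
position: [0.5501, 0.2141, 0.1326]
tool_rot: [2.05, 2.381, 0.0]
ft_force: [0.2, -0.3, 1.0]
grip_width: 0.405
grip_force: 0.9
```

Call:
{"method": "move_arm", "body": {"increments": "0 0 0 0 0 0 255;0 0 0 0 0 0 255;0 0 0 0 0 0 255;0 0 5 0 0 0 255;0 0 15 0 0 0 255;0 0 20 0 0 0 255;0 0 25 0 0 0 255;0 0 25 0 0 0 255"}}

```text
time: 4.53
position: [0.5486, 0.2134, 0.2221]
tool_rot: [-2.049, -2.379, 0.006]
ft_force: [0.5, 0.4, -3.5]
grip_width: 0.379
grip_force: 35.0
```

Call:
{"method": "move_arm", "body": {"increments": "0 0 25 0 0 0 255;0 0 25 0 0 0 255;0 -30 5 0 0 0 255;0 -30 0 0 0 0 255;0 -30 0 0 0 0 255;0 -30 0 0 0 0 255;0 -30 0 0 0 0 255;0 -30 0 0 0 0 255"}}

```text
time: 5.2
position: [0.5489, 0.0325, 0.2768]
tool_rot: [-2.049, -2.379, 0.003]
ft_force: [-0.0, -0.0, -4.5]
grip_width: 0.381
grip_force: 35.0
```

```bash
python3 - <<'E'
from h import *
import pickle
P={n:ctrl.get_image(n) for n in("top","side")};pickle.dump(P,open("P1.pkl","wb"))
s=P["side"];T=ctrl.get_state()["position"]
a=s["frame"];u,v=proj(s,T+np.array([0,0,-.03]));print(u,v)
u,v=int(u),int(v)
c=cv2.resize(np.ascontiguousarray(a[max(v-50,0):v+50,u-66:u+67,::-1]),None,fx=6,fy=6,interpolation=cv2.INTER_CUBIC)
cv2.imwrite("pics/c2.png",cv2.convertScaleAbs(c,alpha=1.5)[:600,:800]);print(u-66,v-50)
for n in P: print([(np.round(r["centre"],3).tolist(),round(r["score"],2)) for t in("end_mill","drive_slot") for r in ctrl.find_in(t,P[n])[:2]])
E
```

```text
304.41681575418465 165.67018130875584
238 115
[([0.554, 0.13, 0.152], 0.53)]
[([0.561, 0.13, 0.138], 0.89), ([0.541, 0.272, 0.089], 0.61), ([0.546, 0.032, 0.255], 0.59), ([0.54, 0.316, 0.155], 0.39)]
```

View pics/c2.png

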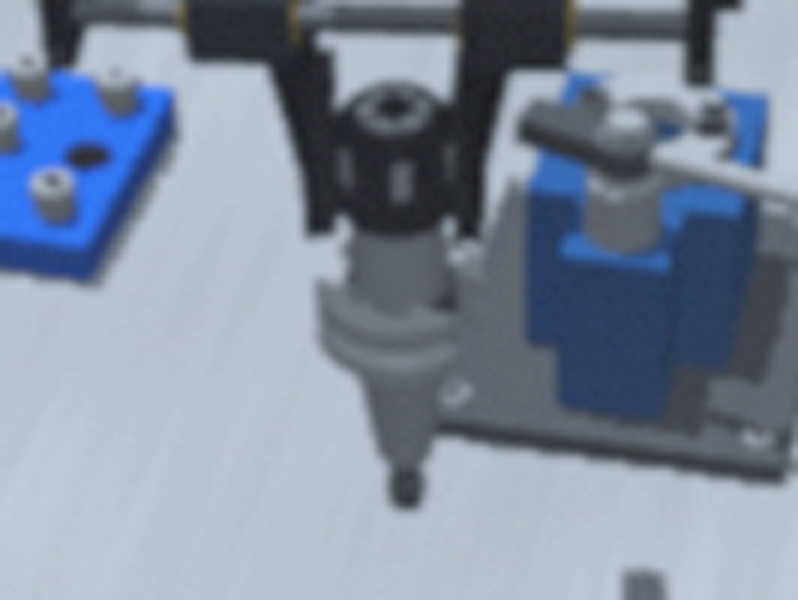

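```bash
python3 - <<'E'
from h import *
import pickle
P=pickle.load(open("P1.pkl","rb"));s=P["side"];st=ctrl.get_state();T=st["position"];print(T)
W=cloud(s);rel=W-T
from scipy.optimize import least_squares
def band(z0,z1):
    m=(np.hypot(rel[...,0],rel[...,1])<.035)&(rel[...,2]>z0)&(rel[...,2]<z1);return W[m]
# axis fit: origin at T.z-.043
for nm,z0,z1,r in(("nut",.005,.03,.017),("neck",-.02,-.001,.014),("flange",-.042,-.028,.025),("shank",-.085,-.048,None)):
    q=band(z0,z1)
    f=(lambda p:np.hypot(q[:,0]-p[0],q[:,1]-p[1])-(r if r else .016+(q[:,2]-T[2]+.043)*7/48))
    k=least_squares(f,T[:2],loss="soft_l1",f_scale=.001);print(nm,len(q),(k.x-T[:2])*1000,np.std(f(k.x))*1000)
C=T[:2]+[0,0]
q=band(-.045,-.022);a=np.degrees(np.arctan2(q[:,1]-C[1],q[:,0]-C[0]))%360;rr=np.hypot(q[:,0]-C[0],q[:,1]-C[1])*1000
for b in range(0,360,6):
    k=(a>=b)&(a<b+6)
    if k.sum(): print(b,k.sum(),np.round(np.percentile(rr[k],[10,50,90]),1),end=" | ")
# silhouette
S=ctrl.silhouettes("collet_chuck",ctrl.get_image("side"));
if S:
    m=S[0]["region"];print(S[0]["score"],m.sum());np.save("sil1.npy",m)
    for v in range(115,205,2):
        u=np.where(m[v])[0]
        if len(u):print(v,u.min(),u.max(),end="; ")
E
```

```text
[0.54949641 0.03533623 0.27698769]
nut 381 [  1.75086061 -12.77488793] 4.040803602903633
neck 144 [-4.58036787  9.65780361] 4.426941107755649
flange 163 [  3.57826672 -15.97239961] 2.251357729430686
shank 142 [-2.44960211  4.66749977] 4.281640895145203
0 13 [ 8.  17.6 20.8] | 6 9 [15.3 18.9 19.9] | 12 10 [10.6 15.7 18.1] | 18 14 [12.2 15.2 17.4] | 24 6 [10.7 14.9 16.8] | 30 7 [ 4.6 12.7 13.9] | 36 10 [ 9.1 11.9 14.3] | 42 9 [ 7.5 10.7 14.1] | 48 7 [ 6.  11.1 13.3] | 54 4 [10.9 12.1 12.2] | 60 11 [ 6.  10.5 11.2] | 66 5 [ 5.6  9.9 10.1] | 72 4 [10.8 11.  11.3] | 78 7 [ 6.7  8.9 10.4] | 84 10 [ 7.2  8.9 11.4] | 90 3 [ 8.4  9.7 10.8] | 96 4 [ 7.6 10.4 11.8] | 102 8 [ 4.3  9.3 11.1] | 108 7 [ 9.   9.7 11.1] | 114 4 [ 6.8  8.  10.6] | 120 6 [ 9.2 10.3 10.8] | 126 9 [ 8.  10.7 12.1] | 132 5 [ 7.8  9.6 11.3] | 138 9 [ 7.4 10.7 12. ] | 144 9 [11.  11.9 14. ] | 150 7 [10.2 12.9 13.5] | 156 5 [ 6.3 12.5 14.6] | 162 12 [ 8.  13.6 15.7] | 168 11 [ 9.3 14.7 16.8] | 174 14 [11.6 16.1 17.9] | 180 8 [10.7 15.9 17.7] | 186 3 [10.9 12.2 14.9] | 192 2 [5.7 7.1 8.5] | 198 3 [ 9.6 12.4 13.8] | 204 3 [ 3.
[... 171 characters left out ...]
4 [29.4 32.5 34.5] | 306 2 [34.6 34.7 34.9] | 318 1 [23.3 23.3 23.3] | 324 3 [13.4 19.1 20.1] | 330 2 [16.1 18.1 20.1] | 336 7 [19.3 25.5 27.3] | 342 11 [ 9.9 15.8 26. ] | 348 13 [10.8 20.6 24.2] | 354 6 [19.2 21.9 22.3] | 0.66 1238
133 297 305; 135 294 308; 137 292 310; 139 291 310; 141 291 310; 143 291 310; 145 291 310; 147 292 310; 149 292 310; 151 292 310; 153 292 310; 155 293 310; 157 294 309; 159 293 311; 161 293 314; 163 294 315; 165 293 316; 167 288 316; 169 288 315; 171 289 315; 173 288 315; 175 289 311; 177 289 311; 179 291 311; 181 293 309; 183 295 309; 185 296 308; 187 297 308; 189 297 308; 191 298 307; 193 298 307; 195 299 306; 197 300 305; 199 300 306; 201 300 306; 203 301 305;
```

```bash
cat > fit.py <<'E'
from h import *
K=4
def model(yaw,step=.0004):
    # points + normals + part of flange,neck,shank (origin frame)
    P=[];N=[]
    def add(p,n): P.append(p);N.append(n)
    th=np.arange(0,2*np.pi,.015)
    def cyl(r0,r1,z0,z1):
        z=np.arange(z0,z1,step);t,zz=np.meshgrid(th,z);t=t.ravel();zz=zz.ravel();r=r0+(r1-r0)*(zz-z0)/(z1-z0)
        add(np.c_[r*np.cos(t),r*np.sin(t),zz],np.c_[np.cos(t),np.sin(t),0*t])
    cyl(.014,.014,.019,.046);cyl(.009,.016,-.048,0);cyl(.017,.017,.046,.078)
    g=np.arange(-.025,.025,step);X,Y=[a.ravel() for a in np.meshgrid(g,g)]
    ok=(np.hypot(X,Y)<.025)&~((abs(X)>.0165)&(abs(Y)<.009));X,Y=X[ok],Y[ok]
    add(np.c_[X,Y,0*X+.019],np.tile([0,0,1.],(len(X),1)));add(np.c_[X,Y,0*X],np.tile([0,0,-1.],(len(X),1)))
    n0=len(P);cyl(.025,.025,0,.019);p=P.pop();n=N.pop();k=~(abs(p[:,1])<.009)
    P.append(p[k]);N.append(n[k])
    z=np.arange(0,.019,step);
    for sx in(1,-1):
        a,b=[q.ravel() for q in np.meshgrid(np.arange(-.009,.009,step),z)];add(np.c_[0*a+sx*.0165,a,b],np.tile([sx,0,0.],(len(a),1)))
        for sy in(1,-1):
            a,b=[q.ravel() for q in np.meshgrid(np.arange(.0165,.0233,step),z)];add(np.c_[sx*a,0*a+sy*.009,b],np.tile([0,-sy,0.],(len(a),1)))
    P=np.vstack(P);N=np.vstack(N);R_=R.from_euler("z",yaw).as_matrix()
    return P@R_.T,N@R_.T
def render(p,org,yaw,box):
    P,N=model(yaw);P=P+org;u,v=proj(p,P);d=(P-p["position"])@Rm(p["orientation"])[:,2]
    nut=P[:,2]-org[2]>.0455
    x=np.round((u-box[0]+.5)*K-.5).astype(int);y=np.round((v-box[1]+.5)*K-.5).astype(int);h,w=box[3]*K,box[2]*K
    k=(x>=0)&(x<w)&(y>=0)&(y<h);o=np.argsort(-d[k]);x,y=x[k][o],y[k][o]
    F=np.zeros((h,w,5),np.float32);F[y,x,:3]=N[k][o];F[y,x,3]=1;F[y,x,4]=nut[k][o]
    m=cv2.morphologyEx(F[...,3],cv2.MORPH_CLOSE,np.ones((5,5)))
    miss=(m>0)&(F[...,3]==0);bl=cv2.blur(F,(5,5));F[miss]=bl[miss]/np.maximum(bl[miss][:,3:4],1e-3)
    return F
def score(p,org,yaw,show=None,sh=3):
    u,v=proj(p,org);box=(int(u)-24,int(v)-26,48,66)
    g=cv2.cvtColor(p["frame"],cv2.COLOR_RGB2GRAY)[box[1]:box[1]+66,box[0]:box[0]+48].astype(np.float32)
    F=render(p,org,yaw,box)
    F=cv2.resize(cv2.GaussianBlur(F,(0,0),3),(48,66),interpolation=cv2.INTER_AREA)
    full=F[...,3];best=None
    for dy in range(-sh,sh+1):
        for dx in range(-sh,sh+1):
            G=np.roll(F,(dy,dx),(0,1));a=G[...,3];wk=(cv2.dilate(a,np.ones((5,5)))>.2)&(G[...,4]<.05)&(np.arange(66)[:,None]>8)
            A=np.c_[G[wk][:,:4],(G[wk][:,0:2]**2),1-a[wk],(1-a[wk])*(np.where(wk)[1]-24>0)];b=g[wk]
            c=np.linalg.lstsq(A,b,rcond=None)[0];e=np.std(b-A@c)
            if best is None or e<best[0]:best=(e,dx,dy)
    return best
E
cat > yaw.py <<'E'
import sys,pickle
from fit import *
p=pickle.load(open(sys.argv[1],"rb"))["side"];org=np.array([float(x) for x in sys.argv[2:5]])
r=[(score(p,org,np.radians(a),sh=2),a) for a in range(-90,90,6)]
r.sort();print(r[:5])
a0=r[0][1];r=sorted([(score(p,org,np.radians(a),sh=2),a) for a in np.arange(a0-6,a0+7,1.5)]);print(r[:5])
E
python3 yaw.py P1.pkl .549 .034 .234
```

```text
[((np.float32(15.310739), 1, 0), 54), ((np.float32(15.3319845), 1, 0), 60), ((np.float32(15.367277), 1, 0), 48), ((np.float32(15.374497), 1, 0), 66), ((np.float32(15.46739), 1, 0), 72)]
[((np.float32(15.296345), 1, 0), np.float64(57.0)), ((np.float32(15.310739), 1, 0), np.float64(54.0)), ((np.float32(15.320073), 1, 0), np.float64(55.5)), ((np.float32(15.325996), 1, 0), np.float64(58.5)), ((np.float32(15.328533), 1, 0), np.float64(49.5))]
```

```bash
cat > mont.py <<'E'
import sys,pickle
from fit import *
p=pickle.load(open(sys.argv[1],"rb"))["side"];org=np.array([float(x) for x in sys.argv[2:5]]);ys=[float(a) for a in sys.argv[6:]]
u,v=proj(p,org);box=(int(u)-24,int(v)-26,48,66)
g=cv2.cvtColor(p["frame"],cv2.COLOR_RGB2GRAY)[box[1]:box[1]+66,box[0]:box[0]+48]
im=cv2.convertScaleAbs(cv2.resize(g,None,fx=4,fy=4,interpolation=cv2.INTER_CUBIC),alpha=1.6);T=[im]
c=np.array(p["position"])-org;c/=np.linalg.norm(c);l=c+[0,0,.8];l/=np.linalg.norm(l)
for y in ys:
    F=render(p,org,np.radians(y),box);sh=255*(.25+.7*np.clip(F[...,:3]@l,0,1))*F[...,3]*(1-.7*F[...,4])+220*(1-F[...,3])
    sh=cv2.GaussianBlur(np.clip(sh,0,255).astype(np.uint8),(0,0),2.5);cv2.putText(sh,str(y),(5,20),0,.6,0,2);T.append(sh)
n=4;T=[t[40:] for t in T]
while len(T)%n:T.append(T[0])
cv2.imwrite(sys.argv[5],np.vstack([np.hstack(T[i:i+n]) for i in range(0,len(T),n)])[:600])
E
python3 mont.py P1.pkl .549 .034 .234 pics/m1.png -20 -5 10 30 55 75 -40
```

```text
(no output)
```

View pics/m1.png

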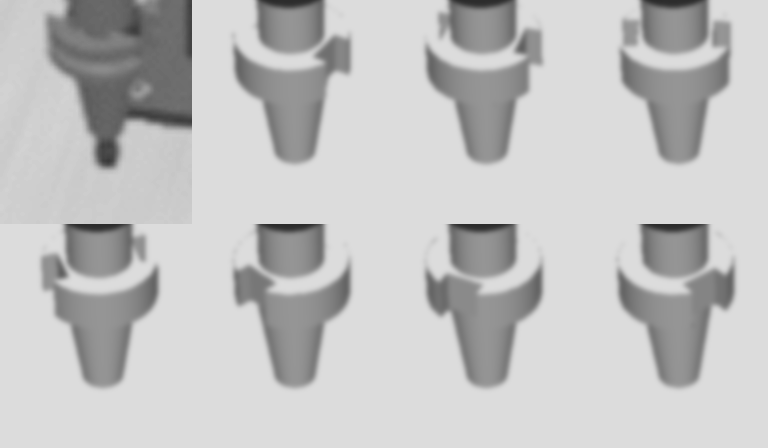

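Call:
{"method": "move_arm", "body": {"increments": "17 -8 0 0 0 0 255;18 -9 2 0 0 0 255;18 -9 2 0 0 0 255;12 -6 2 0 0 0 255;5 -3 0 0 0 0 255;0 0 0 0 0 0 255;0 0 0 0 0 0 255;0 0 0 0 0 0 255"}}

```text
time: 6.27
position: [0.6193, 0.0003, 0.2833]
tool_rot: [-2.047, -2.381, 0.0]
ft_force: [-0.0, -0.9, -3.8]
grip_width: 0.384
grip_force: 35.0
```

```bash
python3 - <<'E'
from h import *
import pickle
st=ctrl.get_state();T=st["position"];print(T)
P={"side":ctrl.get_image("side"),"T":T};pickle.dump(P,open("P2.pkl","wb"))
s=P["side"]
u,v=proj(s,T+np.array([[0,0,-.043],[0,0,-.024],[0,0,.003],[0,0,.035],[0,0,-.113]]));print(u,v)
u,v=int(u[0]),int(v[0])
c=cv2.resize(np.ascontiguousarray(s["frame"][v-45:v+40,u-40:u+40,::-1]),None,fx=7,fy=7,interpolation=cv2.INTER_CUBIC)
cv2.imwrite("pics/c3.png",cv2.convertScaleAbs(c,alpha=1.5));print(u-40,v-45)
E
python3 mont.py P2.pkl .62 0 .24 pics/m2.png -15 -10 -5 0 5 10 15
```

```text
[6.19306675e-01 2.80329629e-04 2.83263362e-01]
[270.05811834 269.25153971 268.0592567  266.57119905 272.81980711] [155.60223875 146.98409065 134.24476025 118.34513094 185.11038846]
230 110
```

View pics/c3.png

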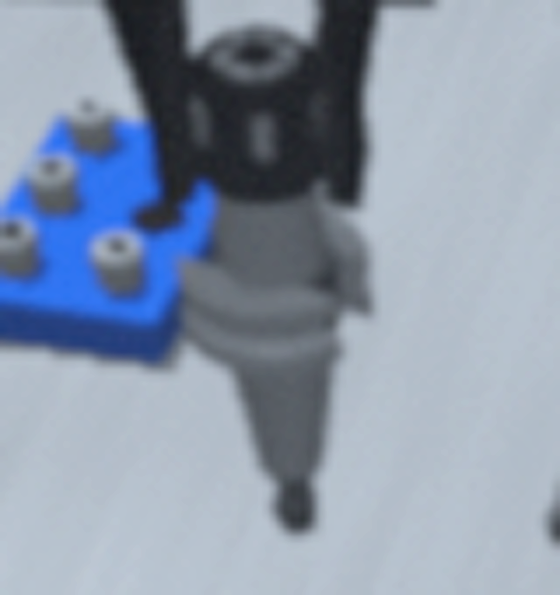

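```bash
python3 yaw.py P2.pkl .619 0 .240; python3 mont.py P2.pkl .619 0 .240 pics/m2.png -20 -14 -8 -2 4 10 16
```

```text
[((np.float32(15.983306), -1, -2), -12), ((np.float32(16.140396), -1, -2), -18), ((np.float32(16.439962), -1, -2), -24), ((np.float32(16.457695), -1, -2), -6), ((np.float32(16.48803), 0, -2), -30)]
[((np.float32(15.930381), -1, -2), np.float64(-13.5)), ((np.float32(15.983306), -1, -2), np.float64(-12.0)), ((np.float32(16.06113), -1, -2), np.float64(-10.5)), ((np.float32(16.140396), -1, -2), np.float64(-18.0)), ((np.float32(16.153101), -1, -2), np.float64(-16.5))]
```

View pics/m2.png

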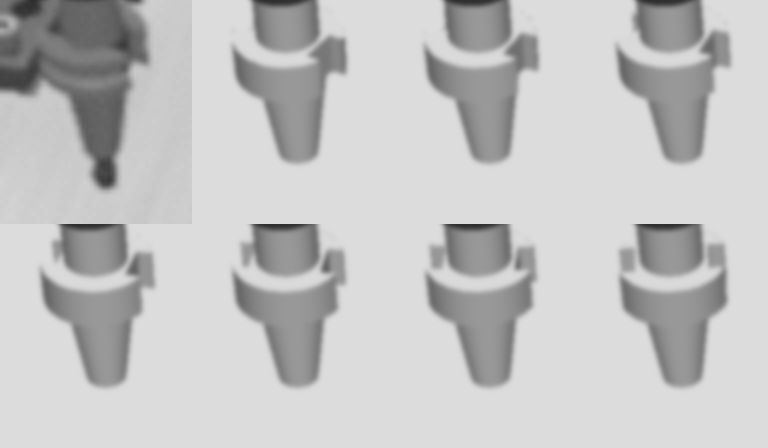

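```bash
cat > iou.py <<'E'
import sys,pickle
from fit import *
p=pickle.load(open(sys.argv[1],"rb"))["side"];org=np.array([float(x) for x in sys.argv[2:5]])
u,v=proj(p,org);box=(int(u)-24,int(v)-26,48,66)
f=cv2.resize(p["frame"],None,fx=4,fy=4,interpolation=cv2.INTER_CUBIC)[box[1]*4:(box[1]+66)*4,box[0]*4:(box[0]+48)*4].astype(float)
g=f.mean(-1);bg=np.median(g[120:,150:]);ob=np.median(g[110:125,96:112]);print(bg,ob)
soft=np.clip((bg-g)/(bg-ob),0,1)
res=[]
ax=int((u-box[0]+.5)*4)
for a in np.arange(-30,20,2.):
    M=cv2.GaussianBlur(render(p,org,np.radians(a),box)[...,3],(0,0),2.5)
    for dy in range(-12,5,1):
        for dx in range(-8,5,1):
            G=np.roll(M,(dy,dx),(0,1));c=np.s_[70:175,ax-4+dx:]
            res.append((np.mean((G[c]-soft[c])**2),a,dx,dy))
res.sort();seen=set()
for r in res:
    if r[1] not in seen:seen.add(r[1]);print(np.round(r,4).tolist())
    if len(seen)>8:break
E
python3 iou.py P2.pkl .619 0 .240
```

```text
127.66666666666667 74.83333333333334
[0.0018, -10.0, -5.0, -3.0]
[0.0019, -12.0, -4.0, -4.0]
[0.0021, -14.0, -4.0, -5.0]
[0.0024, -8.0, -5.0, -2.0]
[0.0026, -16.0, -4.0, -6.0]
[0.003, -18.0, -4.0, -7.0]
[0.0032, -20.0, -4.0, -8.0]
[0.0033, -22.0, -4.0, -8.0]
[0.0036, -24.0, -4.0, -9.0]
```

Call:
{"method": "move_arm", "body": {"increments": "-8 -24 0 0 0 1 255;-8 -25 0 0 0 1 255;-8 -25 0 0 0 1 255;-8 -25 0 0 0 1 255;-8 -25 0 0 0 1 255;-8 -25 0 0 0 1 255;-8 -25 0 0 0 1 255;-8 -25 0 0 0 1 255"}}

```text
time: 6.98
position: [0.5552, -0.2002, 0.2839]
tool_rot: [-1.876, -2.52, -0.002]
ft_force: [-0.4, -0.3, -4.0]
grip_width: 0.38
grip_force: 35.0
```

Call:
{"method": "move_arm", "body": {"increments": "-8 -25 0 0 0 1 255;-8 -25 0 0 0 1 255;-8 -25 0 0 0 0 255;-8 -20 0 0 0 0 255;-3 -3 0 0 0 0 255;0 0 -5 0 0 0 255;0 0 0 0 0 0 255;0 0 0 0 0 0 255"}}

```text
time: 7.65
position: [0.5218, -0.2956, 0.278]
tool_rot: [-1.83, -2.552, -0.002]
ft_force: [1.1, 0.3, -4.1]
grip_width: 0.379
grip_force: 35.0
```

```bash
python3 - <<'E'
from h import *
import pickle
st=ctrl.get_state();T=st["position"];print(T,st["tool_rot"],st["ft_force"])
P={n:ctrl.get_image(n) for n in("top","side")};P["T"]=T;pickle.dump(P,open("P3.pkl","wb"))
s=P["side"];u,v=proj(s,np.array([.52,-.2965,.15]));u,v=int(u),int(v);print(u-55,v-50)
c=cv2.resize(np.ascontiguousarray(s["frame"][v-50:v+50,u-55:u+55,::-1]),None,fx=6,fy=6,interpolation=cv2.INTER_CUBIC)
cv2.imwrite("pics/c4.png",cv2.convertScaleAbs(c,alpha=1.6))
print(proj(s,np.array([[.52,-.2965,.1],T+[0,0,-.043],T+[0,0,.035],[.5538,-.297,.1],[.4862,-.296,.1]])))
E
```

```text
[ 0.52179066 -0.29555312  0.27800135] [-1.83018673e+00 -2.55185838e+00 -2.46649923e-03] [ 1.11878153  0.29385125 -4.08124647]
292 66
(array([346.60140912, 348.2373861 , 349.85721168, 332.9502803 ,
       360.37787146]), array([134.87688108,  83.61717692,  49.30765113, 133.2177604 ,
       136.55123445]))
```

View pics/c4.png

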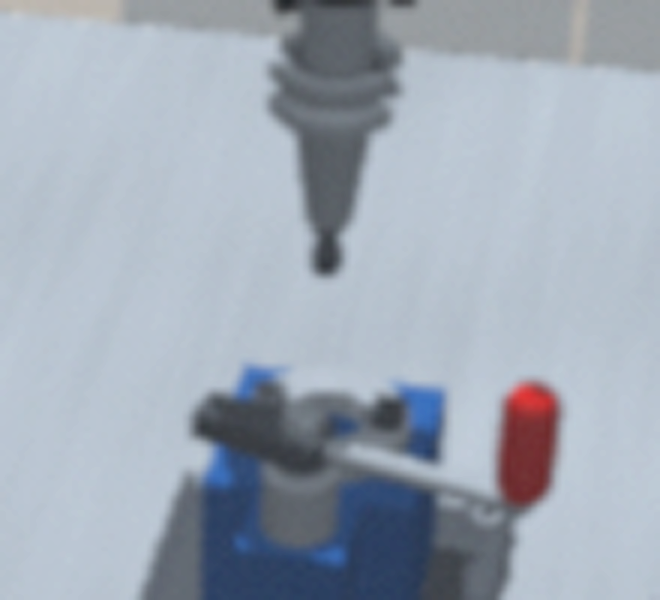

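```bash
python3 iou.py P3.pkl .5218 -.2956 .235 | head -6; python3 - <<'E'
import cv2;a=cv2.imread("pics/c4.png")
E
```

```text
123.33333333333333 73.33333333333333
[0.0035, 0.0, -5.0, -3.0]
[0.0036, -2.0, -5.0, -3.0]
[0.0037, -4.0, -5.0, -3.0]
[0.0037, 2.0, -5.0, -2.0]
[0.0042, 4.0, -5.0, -3.0]
```

Call:
{"method": "move_arm", "body": {"increments": "-3 0 -15 0 0 0 255;0 0 -20 0 0 0 255;0 0 -15 0 0 0 255;0 0 -10 0 0 0 255;0 0 -10 0 0 0 255;0 0 -5 0 0 0 255;0 0 0 0 0 0 255;0 0 0 0 0 0 255"}}

```text
time: 8.42
position: [0.5184, -0.298, 0.204]
tool_rot: [1.834, 2.55, 0.0]
ft_force: [0.8, -0.9, -4.0]
grip_width: 0.38
grip_force: 35.0
```

Call:
{"method": "move_arm", "body": {"increments": "0 1 -5 0 0 0 255;0 0 -6 0 0 0 255;0 0 -6 0 0 0 255;0 0 -6 0 0 0 255;0 0 -6 0 0 0 255;0 0 -3 0 0 0 255;0 0 0 0 0 0 255;0 0 0 0 0 0 255"}}

```text
time: 9.08
position: [0.518, -0.2969, 0.1713]
tool_rot: [-1.835, -2.55, 0.0]
ft_force: [0.8, 0.6, -4.5]
grip_width: 0.381
grip_force: 35.0
```

Call:
{"method": "move_arm", "body": {"increments": "0 0 -4 0 0 0 255;0 0 -4 0 0 0 255;0 0 -4 0 0 0 255;0 0 -3 0 0 0 255;0 0 -2 0 0 0 255;0 0 0 0 0 0 255;0 0 0 0 0 0 255;0 0 0 0 0 0 255"}}

```text
time: 9.75
position: [0.5182, -0.2971, 0.1547]
tool_rot: [1.834, 2.55, 0.0]
ft_force: [0.0, 0.7, -4.8]
grip_width: 0.38
grip_force: 35.0
```

Call:
{"method": "move_arm", "body": {"increments": "0 0 -2 0 0 0 255;0 0 -1 0 0 0 255;0 0 -1 0 0 0 255;0 0 -1 0 0 0 255;0 0 0 0 0 0 255;0 0 0 0 0 0 255;0 0 0 0 0 0 255;0 0 0 0 0 0 255"}}

```text
time: 10.42
position: [0.5181, -0.297, 0.1497]
tool_rot: [1.835, 2.55, 0.0]
ft_force: [0.4, 0.0, -4.4]
grip_width: 0.382
grip_force: 35.0
```

Call:
{"method": "move_arm", "body": {"increments": "0 0 -1 0 0 0 255;0 0 -1 0 0 0 255;0 0 -1 0 0 0 255;0 0 0 0 0 0 255;0 0 0 0 0 0 255;0 0 0 0 0 0 255;0 0 0 0 0 0 255;0 0 0 0 0 0 255"}}

```text
time: 11.08
position: [0.5181, -0.2969, 0.1466]
tool_rot: [1.835, 2.55, 0.0]
ft_force: [1.0, 0.0, -3.7]
grip_width: 0.381
grip_force: 35.0
```

Call:
{"method": "move_arm", "body": {"increments": "0 0 -1 0 0 0 255;0 0 0 0 0 0 255;0 0 -1 0 0 0 255;0 0 0 0 0 0 255;0 0 -1 0 0 0 255;0 0 0 0 0 0 255;0 0 0 0 0 0 255;0 0 0 0 0 0 255"}}

```text
time: 11.75
position: [0.5184, -0.2968, 0.1436]
tool_rot: [1.834, 2.55, 0.001]
ft_force: [2.1, 0.6, -3.9]
grip_width: 0.381
grip_force: 35.0
```

Call:
{"method": "move_arm", "body": {"increments": "0.5 0 0 0 0 0 255;0 0 -1 0 0 0 255;0 0 0 0 0 0 255;0 0 -1 0 0 0 255;0 0 0 0 0 0 255;0 0 0 0 0 0 255;0 0 0 0 0 0 255;0 0 0 0 0 0 255"}}

```text
time: 12.42
position: [0.5188, -0.2969, 0.1426]
tool_rot: [1.834, 2.55, 0.001]
ft_force: [-0.6, 2.3, 6.3]
grip_width: 0.38
grip_force: 35.0
```

Call:
{"method": "move_arm", "body": {"increments": "0 0 0 0 0 0 100;0 0 0 0 0 0 100;0 0 0 0 0 0 100;0 0 0 0 0 0 100;0 0 0 0 0 0 100;0 0 0 0 0 0 100;0 0 4 0 0 0 100;0 0 10 0 0 0 100", "grip_force": 20}}

```text
time: 13.08
position: [0.5177, -0.2965, 0.1547]
tool_rot: [-1.833, -2.548, 0.001]
ft_force: [-0.1, 0.2, -0.3]
grip_width: 0.603
grip_force: 0.0
```

Call:
{"method": "move_arm", "body": {"increments": "0 0 15 0 0 0 100;0 0 25 0 0 0 100;0 0 30 0 0 0 0;-25 20 20 0 0 0 0;-30 25 0 0 0 0 0;-22 20 0 0 0 0 0;0 0 0 0 0 0 0;0 0 0 0 0 0 0"}}

```text
time: 13.75
position: [0.4415, -0.2313, 0.247]
tool_rot: [1.831, 2.55, 0.005]
ft_force: [0.3, 0.3, -0.9]
grip_width: 0.954
grip_force: 0.0
```

```bash
python3 - <<'E'
from h import *
import pickle
st=ctrl.get_state();T=st["position"];print(T,st["tool_rot"],st["ft_force"])
P={n:ctrl.get_image(n) for n in("top","side")};P["T"]=T;pickle.dump(P,open("P4.pkl","wb"))
s=P["side"];c=cv2.resize(np.ascontiguousarray(s["frame"][75:165,295:405,::-1]),None,fx=6,fy=6,interpolation=cv2.INTER_CUBIC)
cv2.imwrite("pics/c5.png",cv2.convertScaleAbs(c,alpha=1.6))
print(proj(s,np.array([[.52,-.2965,.1],[.52,-.2965,.178],[.52,-.2965,.186]])))
hsv=cv2.cvtColor(s["frame"],cv2.COLOR_RGB2HSV);m=((hsv[...,0]<8)|(hsv[...,0]>172))&(hsv[...,1]>140)&(hsv[...,2]>60);m[:,:350]=0;m[180:]=0;m[:,420:]=0
v,u=np.where(m);print("red side",u.mean(),v.mean(),u.min(),u.max(),v.min(),v.max())
E
```

```text
[ 0.44154534 -0.23126138  0.24696329] [1.83142898 2.54998659 0.00501656] [ 0.29474097  0.29016101 -0.87741628]
(array([346.60140912, 347.99083279, 348.14151576]), array([134.87688108, 106.3073412 , 103.20897512]))
red side 379.60169491525426 139.0 376 383 130 148
```

View pics/c5.png

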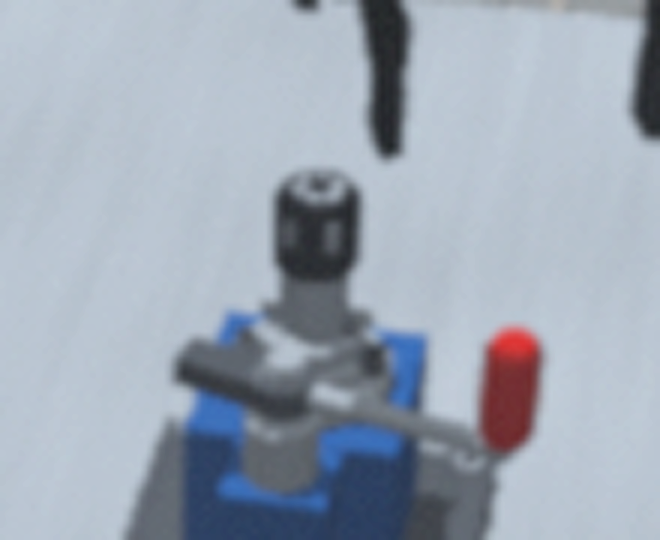

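Call:
{"method": "move_arm", "body": {"increments": "-4 11 0 0 0 0 0;-3 10 -10 0 0 0 0;0 0 -25 0 0 0 0;0 0 -25 0 0 0 0;0 0 -25 0 0 0 0;0 0 -15 0 0 0 0;0 0 -7 0 0 0 0;0 0 0 0 0 0 100", "grip_force": 15}}

```text
time: 14.52
position: [0.4339, -0.2116, 0.137]
tool_rot: [-1.835, -2.547, 0.005]
ft_force: [0.4, 0.5, 1.1]
grip_width: 0.971
grip_force: 0.0
```

Call:
{"method": "move_arm", "body": {"increments": "0 0 0 0 0 0 255;0 0 0 0 0 0 255;0 0 0 0 0 0 255;0 0 0 0 0 0 255;0 0 0 0 0 0 255;0 0 0 0 0 0 255;0 0 0 0 0 0 255;0 0 0 0 0 0 255"}}

```text
time: 15.18
position: [0.4346, -0.2109, 0.1387]
tool_rot: [1.834, 2.55, 0.0]
ft_force: [0.2, -0.6, -0.2]
grip_width: 0.403
grip_force: 0.0
```

Call:
{"method": "move_arm", "body": {"increments": "0 0 0 0 0 0 255;0 0 0 0 0 0 255;0 0 0 0 0 0 255;0 0 0 0 0 0 255;0 0 0 0 0 0 255;0 0 0 0 0 0 255;0 0 0 0 0 0 255;0 0 0 0 0 0 255"}}

```text
time: 15.85
position: [0.4341, -0.211, 0.1385]
tool_rot: [-1.834, -2.549, 0.001]
ft_force: [-4.9, -0.2, 4.1]
grip_width: 0.247
grip_force: 15.0
```

Call:
{"method": "move_arm", "body": {"increments": "2.3 7.1 0 0 0 0 255;2.9 6.8 0 0 0 0 255;3.4 6.6 0 0 0 0 255;3.9 6.2 0 0 0 0 255;4.5 6 0 0 0 0 255;4.9 5.5 0 0 0 0 255;5.5 5.1 0 0 0 0 255;5.7 4.6 0 0 0 0 255"}}

```text
time: 16.52
position: [0.4675, -0.1622, 0.1385]
tool_rot: [-1.834, -2.549, -0.0]
ft_force: [-3.2, 0.4, 4.5]
grip_width: 0.248
grip_force: 15.0
```

Call:
{"method": "move_arm", "body": {"increments": "6.2 4.2 0 0 0 0 255;6.4 3.6 0 0 0 0 255;6.8 3.1 0 0 0 0 255;6.9 2.5 0 0 0 0 255;7.3 1.9 0 0 0 0 255;7.2 1.4 0 0 0 0 255;5 0.5 0 0 0 0 255;0 0 0 0 0 0 255"}}

```text
time: 17.18
position: [0.5157, -0.1449, 0.1386]
tool_rot: [1.832, 2.55, 0.002]
ft_force: [0.4, 4.7, 0.5]
grip_width: 0.246
grip_force: 15.0
```

Call:
{"method": "move_arm", "body": {"increments": "3 0 0 0 0 0 255;2 0 0 0 0 0 255;2 0 0 0 0 0 255;1 0 0 0 0 0 255;1 0 0 0 0 0 255;0 0 0 0 0 0 255;0 0 0 0 0 0 255;0 0 0 0 0 0 255"}}

```text
time: 17.85
position: [0.5226, -0.1448, 0.1386]
tool_rot: [-1.834, -2.55, -0.002]
ft_force: [-1.4, 4.7, 3.0]
grip_width: 0.245
grip_force: 15.0
```

Call:
{"method": "move_arm", "body": {"increments": "1 0 0 0 0 0 255;1 0 0 0 0 0 255;1 0 0 0 0 0 255;0 0 0 0 0 0 255;0 0 0 0 0 0 255;0 0 0 0 0 0 255;0 0 0 0 0 0 255;0 0 0 0 0 0 255"}}

```text
time: 18.52
position: [0.5228, -0.1448, 0.1384]
tool_rot: [-1.831, -2.545, 0.001]
ft_force: [-9.4, 5.4, 9.3]
grip_width: 0.25
grip_force: 15.0
```

Call:
{"method": "move_arm", "body": {"increments": "-1 0 0 0 0 0 120;0 0 0 0 0 0 120;0 0 0 0 0 0 120;0 0 0 0 0 0 120;0 0 0 0 0 0 120;0 0 4 0 0 0 120;0 0 15 0 0 0 120;0 0 25 0 0 0 120"}}

```text
time: 19.18
position: [0.5228, -0.1455, 0.181]
tool_rot: [-1.832, -2.547, 0.005]
ft_force: [-0.2, 0.0, -0.3]
grip_width: 0.528
grip_force: 0.0
```

Call:
{"method": "move_arm", "body": {"increments": "0 0 30 0 0 0 120;0 0 30 0 0 0 120;-10 25 10 0 0 0 120;-10 30 0 0 0 0 120;-10 30 0 0 0 0 120;-10 30 0 0 0 0 120;0 0 0 0 0 0 120;0 0 0 0 0 0 120"}}

```text
time: 19.85
position: [0.4845, -0.0291, 0.253]
tool_rot: [1.829, 2.553, 0.001]
ft_force: [-0.0, -1.1, 0.1]
grip_width: 0.53
grip_force: 0.0
```

```bash
python3 - <<'E'
from h import *
s=ctrl.get_image("side");t=ctrl.get_image("top");print(ctrl.get_state()["position"])
a=cv2.resize(np.ascontiguousarray(t["frame"][195:295,440:550,::-1]),(440,400),interpolation=cv2.INTER_CUBIC)
b=cv2.resize(np.ascontiguousarray(s["frame"][90:190,310:400,::-1]),(360,400),interpolation=cv2.INTER_CUBIC)
cv2.imwrite("pics/end.png",cv2.convertScaleAbs(np.hstack([a,b]),alpha=1.6))
for n in("end_mill","face_mill","spanner"):print(n,[(np.round(r["centre"],3).tolist(),round(r["score"],2)) for r in ctrl.find_in(n,s)[:1]])
E
```

```text
[ 0.48482495 -0.0318007   0.25292775]
end_mill [([0.56, 0.131, 0.138], 0.71)]
face_mill [([0.538, 0.316, 0.157], 0.92)]
spanner [([0.489, -0.021, 0.006], 0.65)]
```

View pics/end.png

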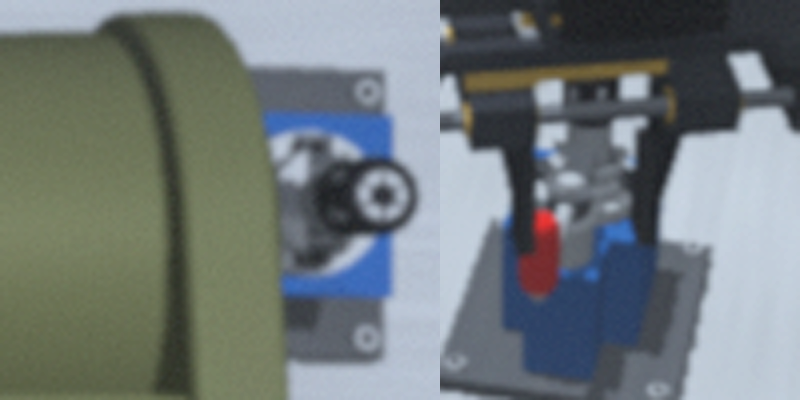

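```bash
python3 -c "
from bench import ctrl
print(ctrl.close_job())"
```

```text
the job is handed in; nothing more can be done
None
```

The collet chuck is seated on the spindle face with its slots over the dogs, and the clamp is swung shut to its stop. The other two holders and the spanner have not moved. The job was handed in at about 20 s of the 48 s allowed; the hand-in returned no verdict.

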